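# Turn the heel carousel and stand the tall block heel on an upturned sole

### The arm

A 6-joint arm with a two-finger parallel gripper is mounted at the origin on the work surface. World frame = base frame: x ahead of the robot, y to its left, z up, the work surface at z = 0. Lengths are in mm, angles in rad, forces in N, time in s.
With the tool pointing down it reaches from about 350 to 775 mm from the base axis. Payload 7.3 kg.
Tool frame: the origin (TCP) lies on the centre line of the jaws, within the pads' length; the fingertips stand 17 mm ahead of it and the grasp point (between the pads) lies 2 mm behind it; z points along the fingers, y is the line along which they close (so a half turn about z gives the same grasp; the last joint's range is limited). The gripper opens to 92 mm and grips with 3 to 60 N. Pads are 19 mm wide; open, the fingers measure 130 mm over their backs; the gripper's body (75 mm by 190 mm) begins 47 mm behind the grasp point.
Start: joints at [1.077, 0.342, 1.524, -0, 1.275, -0.146], TCP at [178.923, 493.592, 214.941] pointing down, gripper open.
Joint ranges: [-2.53, 2.53], [-0.77, 2.02], [0.04, 2.7], [-1, 4.14], [0.28, 2.66], [-3.11, 3.11]. Speed limits (rad/s): [2.57, 2.57, 3.14, 3.14, 3.14, 3.14].

### API

Orientations are given as [roll, pitch, yaw] about the fixed x, y, z axes, in that order (R = Rz(yaw) Ry(pitch) Rx(roll)).
In Python, from plant import bot gives the robot as it stands. The module is installed in compiled form; this text tells all that it offers.
- The arm moves only by the shell command python3 -m pendant 'ROWS'. ROWS is JSON, a list of rows, each a list of 3 entries, a list of its own where there are three numbers: the shift along the world's x, y, z as a fraction of full scale, then the turn, a rotation vector about the world's x, y, z as a fraction of full scale, then the opening, from -1 (shut) to 1 (fully open), so that 0 is half open. In form: [[[tx, ty, tz], [rx, ry, rz], claw], ...]. A call has exactly 10 rows; each row shifts and turns the commanded pose from where the row before left it; what a row does not reach is not made up. Full scale, the value 1, is 30 mm for a shift and 0.12 rad for a turn. A row lasts 1/12 s, in which the tool goes at most 41.7 mm and 7.16 degrees, less where a joint would pass 70% of its speed; a pose out of reach is approached as far as the arm can. A call with a number of a shift or a turn outside -1 to 1 is refused whole. A call with a gripper value outside its range is refused whole. The fingers move at their own pace and stop on an object; the grip force is fixed at half the most. Time passes only in rows, so rows that do not move let the fingers close, or fill a call up. It gives the time, the measured TCP pose, the force, the opening and the grip force at its end, in the units of the state.
- bot.get_obs(): the state, without advancing time (a new reading comes with each control period).
- bot.capture(name): name is "side" or "top"; returns the picture (400x640x3 uint8, blue, green, red); there is no depth.
- bot.camera_params(name): a dict with "fovy" (degrees; the focal length in pixels is half the picture's height over the tangent of half this angle, whatever the lens; pixels are square), "cx", "cy" (the principal point, pixels), "camera_from_world" (4x4, takes a point from world to camera coordinates). Camera axes: x right, y down, z forward; pixel columns grow to the right and rows downward; lengths in mm; the calibration is good to about 2 mm. A picture is of the moment at which its call begins. camera_params takes no time and is no camera call.
- bot.close_job(): hands the job in; it is judged then, once.
The state is a dict: "time": time; "joint_positions": joint angles; "dq": joint speeds; "tau": joint torques, N m; "tool_pos": TCP position; "tcp_rot": TCP orientation; "contact_force": force on the tool from outside, world axes, zero at the start; "moment": the same for the moment, N m; "grip_width": finger opening in mm; "finger_force": force on a finger pad.
Only numpy, scipy, OpenCV 4.12 (cv2) and the standard library are available. Lean on these libraries where they do the work, as an engineer would, in place of code of your own. Each camera call takes 0.05 s, during which the arm holds its last target. There are 200 camera calls.

### The job

Turn the heel carousel until the tall block heel comes round to the middle of the open gap in the wire guard, then lift it out there and stand it upright on the pale heel patch of the upturned sole, its round back lined up with the round end of the sole, and let go of it. The three other heels stay standing in the carousel, and the glue tin, hammer and brush on the bench are left alone.

Things in the scene. Friction and masses are not known exactly. Their poses are not given: they have to be found in the camera images.
- carousel (a joint): Angle of the carousel's tray about its upright axle, rad, counter-clockwise from above; 0 = where it started. Turns freely (several turns) either way with light friction, 0.12 N m, and stays where left. Wooden tray 310 mm across, an X of dividers makes four quarter compartments, one heel in each. Floor 25 mm above the bench, dividers and rim up to 52 mm.
- bar (a point): Centre of the bar handle on top of the axle, 137 mm above the bench: 60 mm long (x), 14 mm wide (y), 26 mm high (z); fixed to the tray and turns with it. Under it only the 18 mm thick axle; all round it there is free room within 75 mm of the axle, above 116 mm height. Gripped from above across its width and turned, it turns the tray.
- axle (a point): Point on the axle 12 mm above the bench, in the frame of the fixed stand (it does not turn): the middle of the guard's gap lies towards -x; z up. A wire guard 135 mm above the bench (wires 6 mm thick) covers the tray from 80 to 170 mm from the axle, except for a gap of 70 degrees either side of -x. Its posts stand 170 mm from the axle, two of them at the gap's ends.
- gap (a point): Point on the tray floor in the middle of the gap, 100 mm from the axle, 25 mm above the bench, fixed to the stand: the tall heel is brought here (within about 40 mm sideways) before it is lifted out.
- tall_heel_mid (a point): Centre, half-way up, of the needed tall block heel: brown stacked leather, black top, loose, 0.09-0.18 kg, upright, about 100 mm from the axle. 88 mm high, straight sides, 60 mm long (x), 52 mm wide (y), D-shaped from above: flat face at x = +30 mm, half-round back of 26 mm radius ending at x = -30 mm, side faces y = +-26 mm flat for x from -4 to +30 mm. z up, stays the same way up.
- tall_heel_back (a point): Point on the rounded back end of the tall block heel, half-way up: 30 mm from its centre along its -x.
- seat (a point): Middle of the pale heel patch (60 by 52 mm, the heel's own D outline) on the upper face of the upturned tan sole, 44 mm above the bench. Sole fixed, flat, level, 226 mm long, 54 mm wide at its round heel end, on a wooden bed. x points from heel end to toe; z up. The placed heel's x lies along this x, its round back at the sole's round end.
- seat_back (a point): Rounded back end of the heel patch, 1 mm from the sole's round end: 30 mm from the seat point along its -x, 44 mm above the bench.
- low_heel_mid (a point): Centre of the low block heel in another compartment: same outline and make as the tall one but only 42 mm high; loose; stays in the carousel.
- slim_heel_mid (a point): Centre of the slim tall heel in another compartment: round, 88 mm high, 56 mm wide at its foot narrowing to 22 mm at the top; loose; stays in the carousel.
- spool_heel_mid (a point): Centre of the waisted spool heel, 58 mm high, 56 mm wide at its foot, in the compartment that starts in the gap; loose; stays in the carousel.
- glue_tin: Bystander: metal tin 76 mm in diameter and 85 mm high, standing on the bench; origin at the centre of its underside.
- hammer: Bystander: hammer, 260 mm long, lying on the bench; origin at its middle underneath.
- brush: Bystander: brush, 180 mm long, lying on the bench; origin at its middle underneath.
Mind the look-alikes: they are no part of the job. What is shaped like the part that bears low_heel_mid but yellow is not meant.

How it is judged (in metres and radians):
On the way, in this order (a step that is already met when the one before it is completed fails the run):
1. the tall block heel, standing in the tray, has been turned to the middle of the gap in the guard (x of tall_heel_mid in the frame of axle below -0.06 m and y of tall_heel_mid in the frame of axle between -0.05 and 0.05 m and z of tall_heel_mid in the frame of axle below 0.067 m and angle between tall_heel_mid's own z axis and vertical below 0.15 rad), for 0.2 s.
2. the tall block heel has been lifted clear of the tray at the gap (z of tall_heel_mid in the frame of axle above 0.097 m and x of tall_heel_mid in the frame of axle below -0.02 m), for 0.05 s.
At the end, for the whole second after the job is handed in: The tall block heel stands upright (within 3.4 degrees), still and released on the sole's heel patch, its centre within 9 mm of the patch's centre and its round back end within 10 mm of the patch's back end; the three other heels stand upright in the carousel tray (horizontal distance between tall_heel_mid and seat below 0.009 m and horizontal distance between tall_heel_back and seat_back below 0.01 m and angle between tall_heel_mid's own z axis and vertical below 0.06 rad and z of tall_heel_mid in the frame of seat between 0.04 and 0.048 m and linear speed of tall_heel below 0.02 m/s and horizontal distance between each of low_heel_mid, slim_heel_mid, spool_heel_mid and axle below 0.15 m and angle between each of low_heel_mid, slim_heel_mid, spool_heel_mid's own z axis and vertical below 0.2 rad and z of low_heel_mid in the frame of axle below 0.044 m and z of slim_heel_mid in the frame of axle below 0.067 m and z of spool_heel_mid in the frame of axle below 0.052 m); the robot touches nothing.
It fails at once if another heel is lifted, tipped or thrown out of the carousel (not (horizontal distance between low_heel_mid and axle below 0.15 m) or angle between any of low_heel_mid, slim_heel_mid, spool_heel_mid's own z axis and vertical above 0.5 rad or not (z of low_heel_mid in the frame of axle below 0.044 m) or not (horizontal distance between slim_heel_mid and axle below 0.15 m) or not (z of slim_heel_mid in the frame of axle below 0.067 m) or not (horizontal distance between spool_heel_mid and axle below 0.15 m) or not (z of spool_heel_mid in the frame of axle below 0.052 m)).
It fails at once if the glue tin, hammer or brush is disturbed (moved by more than 30 mm) (distance of any of glue_tin, hammer, brush from where it was at the start of the episode above 0.03 m).
It also fails if it takes over 72 s, if anything falls off the work surface, if the arm or the gripper's body presses on something with over 40 N, if the wrist force passes 120 N, or if a joint passes its speed limit or range.

## Working session

There is one attempt and no reset: what is moved stays moved. The work goes in short steps, Python scripts to look and compute and a shell command to move; the robot and the scene stay as the last step left them, time stands still between calls to the robot, and variables do not carry over. Pictures are saved under pics/ and viewed, at most 10 in all, crops included, and the job is handed in when it is done.

```bash
mkdir -p pics; python3 - <<'E'
from plant import bot
import cv2
for n in("top","side"):
    cv2.imwrite(f"pics/{n}0.png",bot.capture(n)); p=bot.camera_params(n); print(n,p)
o=bot.get_obs(); print(o["time"],o["tool_pos"],o["tcp_rot"],o["grip_width"])
E
```

```text
top {'fovy': 47.66920964214213, 'cx': 313.8389028182404, 'cy': 209.11526988173918, 'camera_from_world': array([[-3.04368233e-03, -9.99863575e-01,  1.62347472e-02,
        -1.87423548e+01],
       [-9.95914222e-01,  1.56561341e-03, -9.02907000e-02,
         6.17344926e+02],
       [ 9.02529648e-02, -1.64432319e-02, -9.95783120e-01,
         1.39953119e+03],
       [ 0.00000000e+00,  0.00000000e+00,  0.00000000e+00,
         1.00000000e+00]])}
side {'fovy': 51.3675299483989, 'cx': 316.3540940409556, 'cy': 199.95079453072265, 'camera_from_world': array([[-9.67055751e-01, -2.54083732e-01,  1.56406972e-02,
         5.73275007e+02],
       [-1.95187797e-01,  7.00648701e-01, -6.86289386e-01,
         1.95824519e+02],
       [ 1.63416335e-01, -6.66732971e-01, -7.27160400e-01,
         1.44761183e+03],
       [ 0.00000000e+00,  0.00000000e+00,  0.00000000e+00,
         1.00000000e+00]])}
0.1 [178.7258104  493.24663968 214.31710644] [-3.14022658e+00 -1.99262832e-04  2.79385660e+00] 91.72212080151641
```

View pics/top0.png

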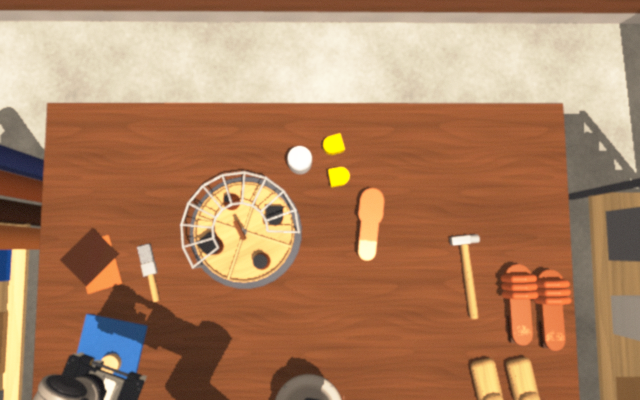

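View pics/side0.png

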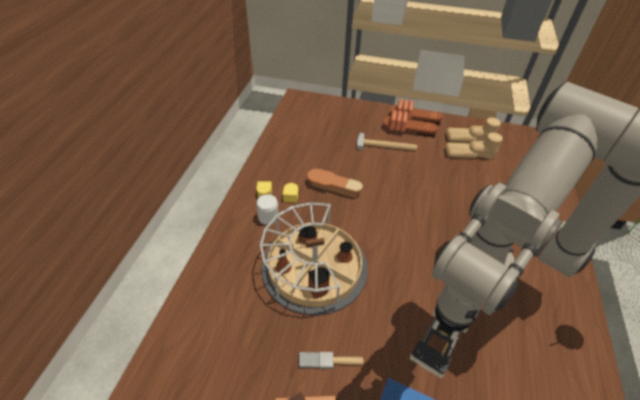

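The top view shows the carousel at about (240,230), the sole at (370,225) with its pale patch at (368,248), and the tin at (299,159). In the side view the carousel is at (315,262) and the sole at (335,183). I'll enlarge both.

```bash
python3 - <<'E'
import cv2,numpy as np
a=cv2.imread("pics/top0.png")[160:300,170:310]; b=cv2.imread("pics/side0.png")[195:320,250:380]
f=lambda i:cv2.resize(i,(400,int(400*i.shape[0]/i.shape[1])),interpolation=cv2.INTER_CUBIC)
a,b=f(a),f(b); b=cv2.copyMakeBorder(b,0,max(0,a.shape[0]-b.shape[0]),0,0,cv2.BORDER_CONSTANT)
cv2.imwrite("pics/zoom0.png",np.hstack([a,b]))
E
cat > h.py <<'E'
from plant import bot
import cv2,numpy as np
P={n:bot.camera_params(n) for n in("top","side")}
def foc(p): return 200/np.tan(np.radians(p["fovy"]/2))
def ray(n,u,v,z):
    p=P[n];T=p["camera_from_world"];R=T[:3,:3];c=-R.T@T[:3,3]
    d=R.T@np.array([(u-p["cx"])/foc(p),(v-p["cy"])/foc(p),1]); return c+d*(z-c[2])/d[2]
def proj(n,X):
    p=P[n];T=p["camera_from_world"];q=T[:3,:3]@np.array(X,float)+T[:3,3]
    return np.array([p["cx"]+foc(p)*q[0]/q[2],p["cy"]+foc(p)*q[1]/q[2]])
E
python3 - <<'E'
from h import *
im=cv2.imread("pics/top0.png");hsv=cv2.cvtColor(im,cv2.COLOR_BGR2HSV)
for u,v in[(240,200),(370,200),(368,250),(368,240),(239,228),(260,260),(300,160),(290,250),(350,225)]: print(u,v,hsv[v,u])
E
```

```text
240 200 [ 15 118 233]
370 200 [ 16 145 254]
368 250 [ 29  36 255]
368 240 [ 23 101 255]
239 228 [ 11 168 164]
260 260 [13 22 80]
300 160 [ 30   1 255]
290 250 [ 16 119 234]
350 225 [ 10 169 155]
```

View pics/zoom0.png

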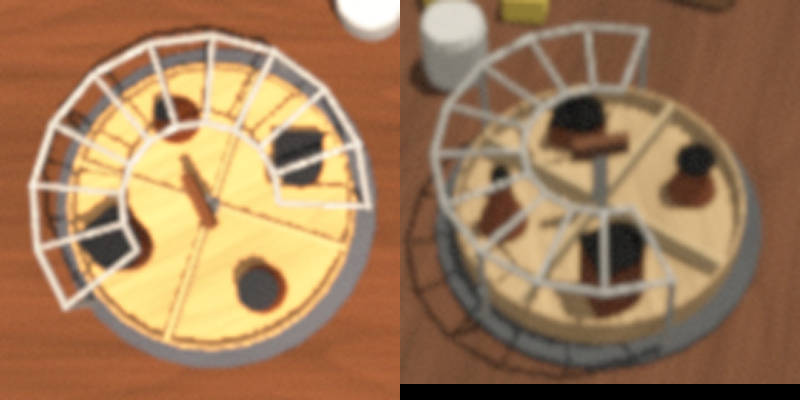

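The zoom shows the tall block heel on the left in the top view and near the bottom in the side view. The low block heel is upper right, the slim one at the top, and the spool sits in the gap at lower right. The guard ends are at about zoom (68,305) and (370,207), and the bar runs from (183,157) to (212,225).

```bash
python3 - <<'E'
from h import *
im=cv2.imread("pics/top0.png");hsv=cv2.cvtColor(im,cv2.COLOR_BGR2HSV)
z=lambda u,v:(170+(u+.5)/400*140-.5,160+(v+.5)/400*140-.5)
s=lambda u,v:(250+(u-400+.5)/400*130-.5,195+(v+.5)/400*130-.5)
A,B=ray("top",*z(183,157),150),ray("top",*z(212,225),150)
print("bar",A,B,(A+B)/2,np.linalg.norm(A-B),np.degrees(np.arctan2(*(B-A)[1::-1])))
A2,B2=ray("side",*s(573,150),150),ray("side",*s(627,137),150);print("bar side",A2,B2,(A2+B2)/2,np.degrees(np.arctan2(*(B2-A2)[1::-1])))
# guard outer corner points fit circle, z=135
pts=np.array([ray("top",*z(*q),135)[:2] for q in[(66,306),(38,248),(32,184),(53,124),(93,74),(150,45),(210,37),(272,50),(324,91),(360,145),(368,207)]])
M=np.c_[2*pts,np.ones(len(pts))];c=np.linalg.lstsq(M,(pts**2).sum(1),rcond=None)[0];cx=c[:2];r=np.sqrt(c[2]+cx@cx)
d=pts-cx;print("axle(guard)",cx,r); an=np.unwrap(np.arctan2(d[:,1],d[:,0]));print(np.degrees(an),"gap dir",np.degrees((an[0]+an[-1])/2)+180)
t=ray("top",*z(108,238),113);ts=ray("side",*s(612,240),113);print("tall",t,ts)
print("spool",ray("top",*z(261,287),83),"low",ray("top",*z(300,155),67))
# sole
m=(cv2.inRange(hsv,(8,20,200),(35,175,255)));m[:,:345]=0;m[:,400:]=0;m[:180]=0;m[270:]=0
k=max(cv2.findContours(m,0,2)[0],key=cv2.contourArea);w=np.array([ray("top",*p[0],44)[:2] for p in k])
print("sole",cv2.minAreaRect(w.astype(np.float32)))
pm=cv2.inRange(hsv,(8,0,235),(40,85,255));pm[:,:345]=0;pm[:,400:]=0;pm[:180]=0;pm[270:]=0
k=max(cv2.findContours(pm,0,2)[0],key=cv2.contourArea);w=np.array([ray("top",*p[0],44)[:2] for p in k])
r=cv2.minAreaRect(w.astype(np.float32));print("patch",r,cv2.boxPoints(r)); cv2.imwrite("pics/pm.png",pm)
E
```

```text
bar [590.72547872 211.97220606 150.        ] [522.42497822 182.15326095 150.        ] [556.57522847 197.0627335  150.        ] 74.52602133137755 -156.4146605737783
bar side [571.31078006 218.44774268 150.        ] [522.96287197 187.99813198 150.        ] [547.13682602 203.22293733 150.        ] -147.7971929813474
axle(guard) [546.53045212 196.28111698] 170.021345220841
[128.09399707 105.91707303  83.89273585  62.20792864  40.3352124
  18.36784893  -2.68810466 -24.72449923 -47.90002507 -70.482913
 -91.98278157] gap dir 198.05560775365484
tall [510.34557323 293.64098865 113.        ] [512.15427962 287.63620605 113.        ]
spool [459.15600459 139.41973055  83.        ] low [599.18381496 100.36982007  67.        ]
sole ((569.8634033203125, -193.32740783691406), (78.6496353149414, 227.85299682617188), 83.84849548339844)
patch ((489.9151611328125, -184.27354431152344), (49.72518539428711, 58.72264099121094), 89.12499237060547) [[ 460.17758 -208.68486]
 [ 518.8934  -209.58162]
 [ 519.6527  -159.86223]
 [ 460.93695 -158.96547]]
```

```bash
python3 - <<'E'
from h import *
f=lambda i,k:cv2.resize(i,None,fx=k,fy=k,interpolation=cv2.INTER_CUBIC)
t=cv2.imread("pics/top0.png");s=cv2.imread("pics/side0.png")
a=f(t[180:270,340:400],6)[:540,:360]; b=f(s[160:205,300:370],6); c=f(t[210:250,225:260],6)
H=np.zeros((540,790,3),np.uint8);H[:,:360]=a;H[:b.shape[0],365:365+b.shape[1]]=b;H[290:290+c.shape[0],365:365+c.shape[1]]=c
d=f(s[228:258,295:330],6);H[290:290+d.shape[0],580:580+d.shape[1]]=d
cv2.imwrite("pics/zoom1.png",H)
E
```

```text
(no output)
```

View pics/zoom1.png

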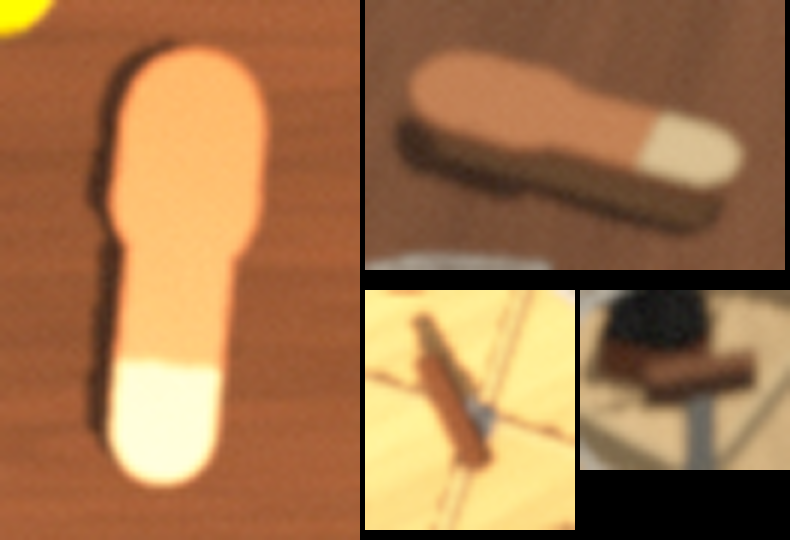

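The sole's heel end is at crop (162,486) and the front edge of the patch runs from (117,360) to (220,368). The bar in the top crop runs from (428,357) to (478,462), with its shadow excluded.

```bash
python3 - <<'E'
from h import *
a=lambda d:np.degrees(np.arctan2(d[1],d[0]))
A=ray("top",235.5,221.2,150);B=ray("top",243.8,238.7,150);print("bar",A,B,(A+B)/2,np.linalg.norm(A-B),a(A-B))
z=lambda u,v:ray("top",340+(u+.5)/6-.5,180+(v+.5)/6-.5,44)
sd=lambda u,v:ray("side",300+(u-365+.5)/6-.5,160+(v+.5)/6-.5,44)
for n,q,(t,h,f1,f2,l,r) in(("top",z,((197,47),(162,486),(117,360),(220,368),(109,425),(217,430))),("side",sd,((410,87),(744,155),(638,166),(665,110),(692,187),(722,127)))):
    t,h,f1,f2,l,r=[q(*p) for p in(t,h,f1,f2,l,r)]
    print(n,"toe-heel",a(t-h),np.linalg.norm(t-h),"front norm",a(f1-f2)-90,"heel",h,"front",(f1+f2)/2,"mid",(h+(f1+f2)/2)/2,"mid lr",(l+r)/2)
E
```

```text
bar [571.80286556 206.65174859 150.        ] [521.64072113 182.35862695 150.        ] [546.72179334 194.50518777 150.        ] 55.73505623614878 25.840532253577013
top toe-heel -5.369810437305852 229.14669590540097 front norm -4.5807350468595445 heel [ 455.80422939 -182.53135418   44.        ] front [ 518.5321323  -186.75868457   44.        ] mid [ 487.16818084 -184.64501937   44.        ] mid lr [ 485.82202792 -183.46328831   44.        ]
side toe-heel -0.892408515150012 225.6448959420713 front norm -6.397137877457737 heel [ 456.85539975 -189.76717481   44.        ] front [ 517.87703866 -189.35816217   44.        ] mid [ 487.36621921 -189.56266849   44.        ] mid lr [ 479.6001562  -181.83407484   44.        ]
```

```bash
python3 -m pendant '[[[0.613,-0.495,0],[0,0,-0.967],1],[[0.613,-0.495,0],[0,0,-0.967],1],[[0.613,-0.495,0],[0,0,-0.967],1],[[0.613,-0.495,0],[0,0,-0.967],1],[[0.613,-0.495,0],[0,0,-0.967],1],[[0.613,-0.495,0],[0,0,-0.967],1],[[0.613,-0.495,0],[0,0,-0.967],1],[[0.613,-0.495,0],[0,0,-0.967],1],[[0.613,-0.495,0],[0,0,-0.967],1],[[0.613,-0.495,0],[0,0,-0.967],1]]'
python3 -m pendant '[[[0.613,-0.495,0],[0,0,-0.967],1],[[0.613,-0.495,0],[0,0,-0.967],1],[[0.613,-0.495,0],[0,0,-0.967],1],[[0.613,-0.495,0],[0,0,-0.967],1],[[0.613,-0.495,0],[0,0,-0.967],1],[[0.613,-0.495,0],[0,0,-0.967],1],[[0.613,-0.495,0],[0,0,-0.967],1],[[0.613,-0.495,0],[0,0,-0.967],1],[[0.613,-0.495,0],[0,0,-0.967],1],[[0.613,-0.495,0],[0,0,-0.967],1]]'
python3 -c "
from plant import bot;o=bot.get_obs();print(o['time'],o['tool_pos'],o['tcp_rot'],o['joint_positions'],o['contact_force'])"
```

```text
time: 0.93
tool_pos: [363.4, 344.1, 214.6]
tcp_rot: [-3.141, 0.0, 1.628]
contact_force: [0.2, 0.9, 0.0]
grip_width: 92.1
finger_force: 0.0
time: 1.77
tool_pos: [547.3, 195.7, 214.5]
tcp_rot: [-3.141, 0.001, 0.467]
contact_force: [-0.5, 0.5, -0.1]
grip_width: 92.1
finger_force: 0.0
1.7667 [547.31073367 195.68107195 214.47252033] [-3.14138256e+00  9.51603269e-04  4.67193394e-01] [ 2.11565799e-01  4.46806390e-01  1.36302460e+00 -3.84323131e-05
  1.33273547e+00  1.31517791e+00] [-0.52333697  0.53574809 -0.13119847]
```

```bash
python3 -m pendant '[[[0,0,-0.5],[0,0,0],1],[[0,0,-0.5],[0,0,0],1],[[0,0,-0.5],[0,0,0],1],[[0,0,-0.5],[0,0,0],1],[[0,0,-0.5],[0,0,0],1],[[0,0,0],[0,0,0],-0.5],[[0,0,0],[0,0,0],-1],[[0,0,0],[0,0,0],-1],[[0,0,0],[0,0,0],-1],[[0,0,0],[0,0,0],-1]]'
python3 -m pendant '[[[0,0,0],[0,0,0],-1],[[0,0,0],[0,0,0],-1],[[0,0,0],[0,0,0],-1],[[0,0,0],[0,0,0],-1],[[0,0,0],[0,0,0],-1],[[0,0,0],[0,0,0],-1],[[0,0,0],[0,0,0],-1],[[0,0,0],[0,0,0],-1],[[0,0,0],[0,0,0],-1],[[0,0,0],[0,0,0],-1]]'
```

```text
time: 2.6
tool_pos: [547.2, 196.7, 141.0]
tcp_rot: [3.141, -0.002, 0.473]
contact_force: [-0.6, 0.1, 0.9]
grip_width: 63.1
finger_force: 0.0
time: 3.43
tool_pos: [546.7, 196.6, 139.9]
tcp_rot: [3.142, 0.0, 0.473]
contact_force: [-0.2, -0.2, 0.8]
grip_width: 1.0
finger_force: 0.0
```

```bash
python3 - <<'E'
from h import *
f=lambda i,k:cv2.resize(i,None,fx=k,fy=k,interpolation=cv2.INTER_CUBIC)
t=bot.capture("top");s=bot.capture("side")
cv2.imwrite("pics/top1.png",t);cv2.imwrite("pics/side1.png",s)
H=np.hstack([f(t[160:300,180:310],3),f(s[190:330,255:385],3)]);cv2.imwrite("pics/zoom2.png",H);print(proj("side",(546.7,196.6,140)),proj("top",(546.7,196.6,140)))
E
```

```text
[315.34077007 241.65760351] [239.42476564 230.09951841]
```

View pics/zoom2.png

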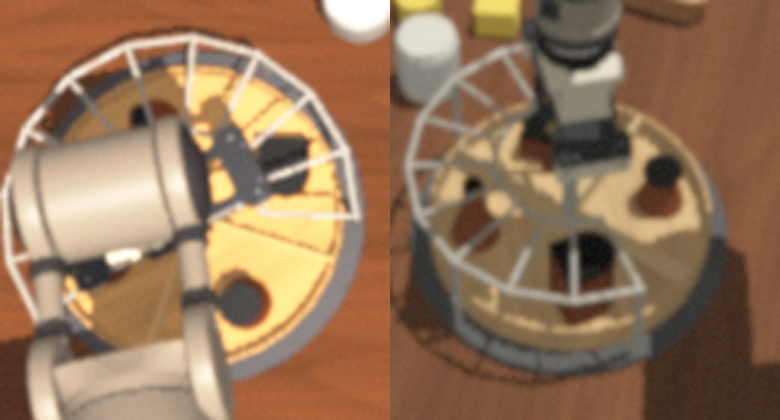

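The gripper sits over the axle with its long body across the bar, but the fingers read shut. I'll check the state and turn slightly as a test.

```bash
python3 -m pendant '[[[0,0,0],[0,0,0.5],-1],[[0,0,0],[0,0,0.5],-1],[[0,0,0],[0,0,0.5],-1],[[0,0,0],[0,0,0.5],-1],[[0,0,0],[0,0,0],-1],[[0,0,0],[0,0,0],-1],[[0,0,0],[0,0,0],-1],[[0,0,0],[0,0,0],-1],[[0,0,0],[0,0,0],-1],[[0,0,0],[0,0,0],-1]]'
python3 - <<'E'
from h import *
o=bot.get_obs();print({k:np.round(v,3) for k,v in o.items()})
t=bot.capture("top");s=bot.capture("side");cv2.imwrite("pics/top2.png",t)
f=lambda i,k:cv2.resize(i,None,fx=k,fy=k,interpolation=cv2.INTER_CUBIC)
cv2.imwrite("pics/zoom3.png",np.hstack([f(t[160:300,180:310],3),f(s[200:270,285:350],6)]))
E
```

```text
time: 4.37
tool_pos: [546.7, 196.6, 139.9]
tcp_rot: [3.142, 0.0, 0.712]
contact_force: [0.5, -0.5, -0.1]
grip_width: 0.7
finger_force: 0.0
{'time': np.float64(4.367), 'joint_positions': array([ 0.213,  0.51 ,  1.474, -0.   ,  1.158,  1.072]), 'dq': array([-0.001, -0.001,  0.   , -0.001,  0.001, -0.004]), 'tau': array([-0.0000e+00, -5.0251e+01, -2.3105e+01,  6.5000e-02, -5.4000e-02,
        9.0000e-03]), 'tool_pos': array([546.712, 196.591, 139.927]), 'tcp_rot': array([3.142, 0.   , 0.712]), 'contact_force': array([ 0.486, -0.528, -0.089]), 'moment': array([-0.057,  0.143, -0.025]), 'finger_force': np.float64(0.0), 'grip_width': np.float64(0.682)}
```

View pics/zoom3.png

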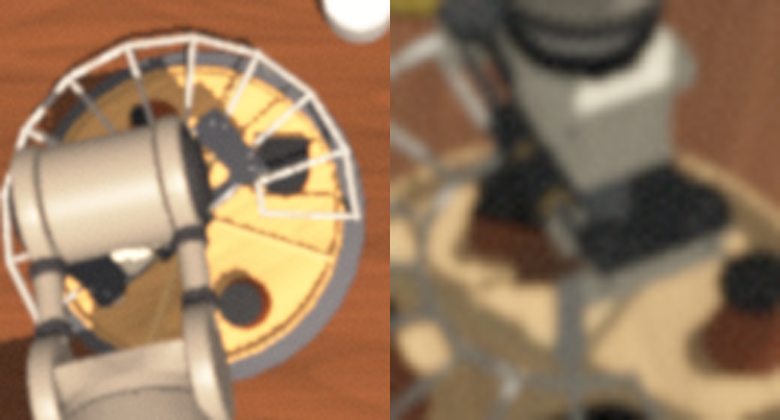

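```bash
python3 -m pendant '[[[0,0,0],[0,0,-0.5],-1],[[0,0,0],[0,0,-0.5],-1],[[0,0,0],[0,0,-0.5],-1],[[0,0,0],[0,0,-0.5],-1],[[0,0,-0.05],[0,0,0],-1],[[0,0,-0.05],[0,0,0],-1],[[0,0,-0.05],[0,0,0],-1],[[0,0,-0.05],[0,0,0],-1],[[0,0,0],[0,0,0],-1],[[0,0,0],[0,0,0],-1]]'
python3 - <<'E'
from h import *
for z in(140,150,123): print(z,proj("side",(546.7,196.6,z)),proj("top",(546.7,196.6,z)))
s0=cv2.imread("pics/side0.png");t0=cv2.imread("pics/top0.png")
# bar extents in side image along the bar's vertical
for u in(309,315,321): print(u,[tuple(int(x) for x in s0[v,u]) for v in range(232,252)])
E
```

```text
time: 5.3
tool_pos: [547.1, 196.7, 138.3]
tcp_rot: [3.14, -0.003, 0.475]
contact_force: [-10.0, -3.2, 26.8]
grip_width: 0.6
finger_force: 13.7
140 [315.34077007 241.65760351] [239.42476564 230.09951841]
150 [315.38524625 239.69060296] [238.9098233  229.94537917]
123 [315.26628822 244.95163332] [240.28237972 230.35623061]
309 [(29, 30, 31), (27, 27, 30), (29, 31, 31), (28, 30, 32), (25, 28, 27), (26, 34, 42), (34, 46, 70), (42, 61, 98), (52, 76, 118), (57, 81, 124), (53, 78, 118), (49, 68, 101), (37, 52, 80), (37, 48, 71), (44, 64, 89), (76, 111, 139), (112, 157, 189), (132, 181, 214), (138, 188, 221), (136, 188, 221)]
315 [(32, 46, 53), (35, 44, 52), (32, 41, 51), (28, 40, 59), (31, 46, 76), (42, 61, 95), (48, 69, 105), (54, 78, 118), (57, 84, 124), (53, 78, 117), (46, 66, 97), (34, 49, 73), (37, 50, 69), (62, 72, 84), (81, 92, 100), (96, 104, 109), (94, 103, 106), (97, 104, 107), (97, 105, 109), (96, 104, 108)]
321 [(131, 179, 210), (131, 178, 211), (134, 181, 213), (130, 178, 212), (127, 174, 208), (112, 156, 190), (89, 125, 162), (67, 95, 136), (51, 75, 116), (40, 61, 96), (39, 51, 79), (36, 50, 74), (62, 89, 114), (91, 131, 162), (117, 162, 195), (129, 175, 208), (133, 180, 210), (134, 180, 207), (128, 174, 200), (122, 162, 188)]
```

```bash
python3 -m pendant '[[[0,0,0.25],[0,0,0],-1],[[0,0,0],[0,0,0],1],[[0,0,0],[0,0,0],1],[[0,0,0],[0,0,0],1],[[0,0,0],[0,0,0],1],[[0,0,0],[0,0,0],1],[[0,0,0],[0,0,0],1],[[0,0,0],[0,0,0],1],[[0,0,0],[0,0,0],1],[[0,0,0],[0,0,0],1]]'
python3 -m pendant '[[[0,0,-0.1],[0,0,0],1],[[0,0,-0.1],[0,0,0],1],[[0,0,-0.1],[0,0,0],1],[[0,0,-0.1],[0,0,0],1],[[0,0,-0.1],[0,0,0],1],[[0,0,0],[0,0,0],1],[[0,0,0],[0,0,0],1],[[0,0,0],[0,0,0],1],[[0,0,0],[0,0,0],1],[[0,0,0],[0,0,0],1]]'
python3 - <<'E'
from h import *
print(bot.get_obs()["joint_positions"])
E
```

```text
time: 6.13
tool_pos: [546.7, 196.6, 141.4]
tcp_rot: [3.142, 0.0, 0.473]
contact_force: [0.5, -0.1, 0.3]
grip_width: 55.4
finger_force: 0.0
time: 6.97
tool_pos: [546.8, 196.6, 126.6]
tcp_rot: [3.141, -0.0, 0.473]
contact_force: [0.7, 0.8, 0.0]
grip_width: 91.8
finger_force: 0.0
[ 2.13379574e-01  5.23323746e-01  1.49083057e+00 -1.13522520e-04
  1.12708862e+00  1.31117605e+00]
```

```bash
python3 -m pendant '[[[0,0,-0.1],[0,0,0],1],[[0,0,-0.1],[0,0,0],1],[[0,0,0],[0,0,0],-1],[[0,0,0],[0,0,0],-1],[[0,0,0],[0,0,0],-1],[[0,0,0],[0,0,0],-1],[[0,0,0],[0,0,0],-1],[[0,0,0],[0,0,0],-1],[[0,0,0],[0,0,0],-1],[[0,0,0],[0,0,0],-1]]'
python3 -m pendant '[[[0,0,0],[0,0,0],-1],[[0,0,0],[0,0,0],-1],[[0,0,0],[0,0,0],-1],[[0,0,0],[0,0,0],-1],[[0,0,0],[0,0,0],-1],[[0,0,0],[0,0,0],-1],[[0,0,0],[0,0,0],-1],[[0,0,0],[0,0,0],-1],[[0,0,0],[0,0,0],-1],[[0,0,0],[0,0,0],-1]]'
```

```text
time: 7.8
tool_pos: [546.7, 196.6, 120.5]
tcp_rot: [3.141, -0.0, 0.473]
contact_force: [0.1, 0.5, 0.1]
grip_width: 43.2
finger_force: 0.0
time: 8.63
tool_pos: [547.1, 195.9, 120.5]
tcp_rot: [3.14, -0.0, 0.473]
contact_force: [1.8, -4.4, -0.8]
grip_width: 13.8
finger_force: 30.0
```

Gripped now: 13.8 mm wide at 30 N. The fingertips are therefore about 29 mm higher than the stated geometry, which I'll allow for from here on. Next I turn the tray.

```bash
python3 -m pendant '[[[0,0,0],[0,0,0.3],-1],[[0,0,0],[0,0,0.6],-1],[[0,0,0],[0,0,0.85],-1],[[0,0,0],[0,0,0.85],-1],[[0,0,0],[0,0,0.85],-1],[[0,0,0],[0,0,0.85],-1],[[0,0,0],[0,0,0.85],-1],[[0,0,0],[0,0,0.85],-1],[[0,0,0],[0,0,0.85],-1],[[0,0,0],[0,0,0.85],-1]]'
python3 -m pendant '[[[0,0,0],[0,0,0.85],-1],[[0,0,0],[0,0,0.85],-1],[[0,0,0],[0,0,0.85],-1],[[0,0,0],[0,0,0.85],-1],[[0,0,0],[0,0,0.85],-1],[[0,0,0],[0,0,0.5],-1],[[0,0,0],[0,0,0.3],-1],[[0,0,0],[0,0,0],-1],[[0,0,0],[0,0,0],-1],[[0,0,0],[0,0,0],-1]]'
```

```text
time: 9.47
tool_pos: [548.8, 194.7, 120.5]
tcp_rot: [3.137, 0.002, 1.401]
contact_force: [8.7, -9.7, -4.7]
grip_width: 13.5
finger_force: 30.0
time: 10.3
tool_pos: [550.1, 194.9, 120.5]
tcp_rot: [3.136, 0.004, 2.002]
contact_force: [13.5, -8.0, -7.7]
grip_width: 13.9
finger_force: 30.0
```

```bash
python3 -m pendant '[[[0,0,0],[0,0,0],1],[[0,0,0],[0,0,0],1],[[0,0,0],[0,0,0],1],[[0,0,0],[0,0,0],1],[[0,0,0],[0,0,0],1],[[0,0,0],[0,0,0],1],[[0,0,0.5],[0,0,0],1],[[0,0,0.7],[0,0,0],1],[[0,0,0.7],[0,0,0],1],[[0,0,0.7],[0,0,0],1]]'
python3 -m pendant '[[[-0.1,-0.8,0.3],[0,0,0],1],[[-0.1,-0.8,0.3],[0,0,0],1],[[-0.1,-0.8,0.2],[0,0,0],1],[[-0.1,-0.8,0],[0,0,0],1],[[-0.1,-0.8,0],[0,0,0],1],[[-0.1,-0.8,0],[0,0,0],1],[[-0.1,-0.8,0],[0,0,0],1],[[-0.1,-0.8,0],[0,0,0],1],[[-0.1,-0.8,0],[0,0,0],1],[[-0.1,-0.4,0],[0,0,0],1]]'
python3 - <<'E'
from h import *
t=bot.capture("top");s=bot.capture("side");cv2.imwrite("pics/top3.png",t);cv2.imwrite("pics/side3.png",s)
f=lambda i,k:cv2.resize(i,None,fx=k,fy=k,interpolation=cv2.INTER_CUBIC)
cv2.imwrite("pics/zoom4.png",np.hstack([f(t[200:300,190:310],3.3),f(s[200:300,265:385],3.3)]))
E
```

```text
time: 11.13
tool_pos: [546.4, 196.7, 199.3]
tcp_rot: [-3.141, -0.0, 2.003]
contact_force: [0.5, 1.5, -0.2]
grip_width: 75.5
finger_force: 0.0
time: 11.97
tool_pos: [516.4, -33.5, 222.5]
tcp_rot: [-3.142, 0.001, 2.002]
contact_force: [0.6, 0.2, -0.5]
grip_width: 92.2
finger_force: 0.0
```

View pics/zoom4.png

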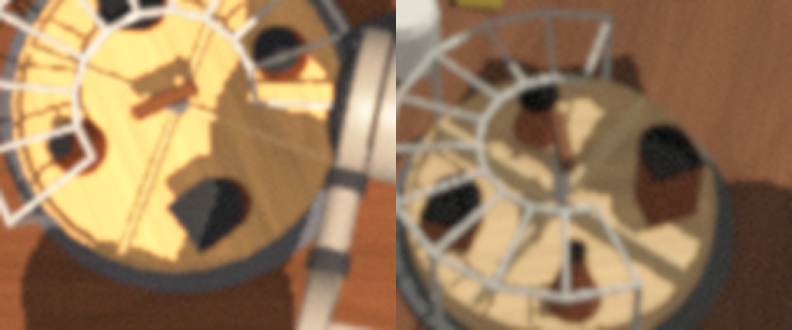

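The tall heel is now in the gap. In the top crop its flat face runs (170,205)–(203,250), and its round back points to the upper right, at about (240,190). I'll measure the heel and check the tool geometry by drawing its nominal points on the start pictures.

```bash
python3 - <<'E'
from h import *
f=lambda i,k:cv2.resize(i,None,fx=k,fy=k,interpolation=cv2.INTER_CUBIC)
for n,box,zz in(("top",(252,280,236,270),113),("side",(232,258,330,362),113)):
    im=cv2.imread(f"pics/{n}3.png");g=f(im[box[0]:box[1],box[2]:box[3]],6)
    h=cv2.cvtColor(g,cv2.COLOR_BGR2HSV)
    m=((g[...,2].astype(int)<75)&(g[...,2].astype(int)-g[...,0]<28)).astype(np.uint8)*255
    k=max(cv2.findContours(m,0,1)[0],key=cv2.contourArea)[:,0]
    w=np.array([ray(n,box[2]+(p[0]+.5)/6-.5,box[0]+(p[1]+.5)/6-.5,zz)[:2] for p in k]).astype(np.float32)
    M=cv2.moments(w[:,None]);r=cv2.minAreaRect(w)
    print(n,"centroid",M["m10"]/M["m00"],M["m01"]/M["m00"],"area",M["m00"],"rect",r)
    print(cv2.approxPolyDP(cv2.convexHull(w),4,True)[:,0].round(1).tolist())
# tool overlay on start pictures
out=[]
p0=np.array([178.9,493.4,214.5]);a=2.794-np.pi/2;yd=np.array([np.cos(a),np.sin(a),0]);xd=np.array([-np.sin(a),np.cos(a),0])
for n,(u0,v0) in(("top",(65,330)),("side",(395,300))):
    im=f(cv2.imread(f"pics/{n}0.png")[v0:v0+70,u0:u0+85] if n=="top" else cv2.imread(f"pics/{n}0.png")[v0:v0+95,u0:u0+85],4.6)
    def dot(X,c):
        q=(proj(n,X)-[u0,v0]+.5)*4.6; cv2.circle(im,(int(q[0]),int(q[1])),3,c,-1)
    for s in(-1,1):
        for w in(-46,-65):dot(p0+s*w*yd+[0,0,-17],(0,255,255) if w==-46 else(0,255,0))
        for t in(-1,1):dot(p0+s*95*yd+t*37.5*xd+[0,0,49],(0,0,255))
    out.append(im)
h=max(i.shape[0] for i in out);cv2.imwrite("pics/tool.png",np.hstack([cv2.copyMakeBorder(i,0,h-i.shape[0],0,0,0) for i in out]))
E
```

```text
top centroid 448.66247664062206 149.5811229624347 area 1465.1906985898968 rect ((445.42840576171875, 149.98269653320312), (36.91679000854492, 64.33275604248047), 74.10821533203125)
[[476.8999938964844, 143.1999969482422], [471.70001220703125, 161.6999969482422], [432.0, 173.0], [417.0, 167.5], [443.3999938964844, 131.8000030517578], [459.8999938964844, 129.89999389648438]]
side centroid 450.0497298227142 165.19373491737866 area 2783.404306981014 rect ((451.7966003417969, 162.92282104492188), (55.290828704833984, 61.005950927734375), 37.41354751586914)
[[453.0, 133.39999389648438], [470.70001220703125, 138.89999389648438], [479.5, 159.0], [472.0, 180.39999389648438], [453.6000061035156, 200.1999969482422], [413.6000061035156, 169.6999969482422], [435.70001220703125, 142.6999969482422]]
```

View pics/tool.png

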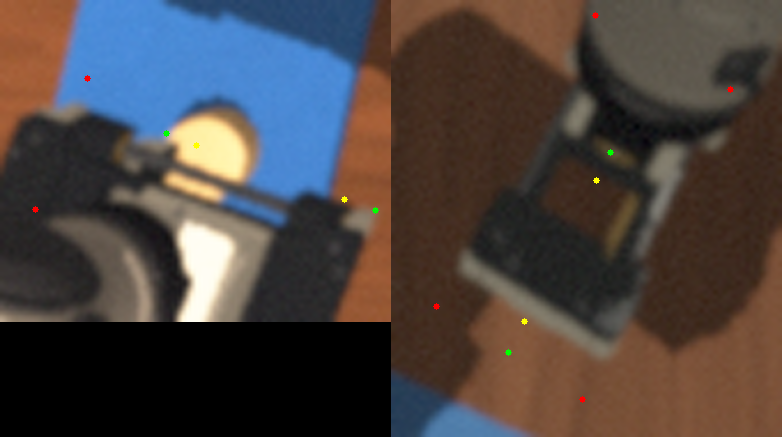

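The tool in the pictures sits about 30 mm above nominal, body included, which matches the contact test: fingertip z ≈ TCP z + 12. The side mask gives the heel axis at 127.4°. Next I cross-check the heel's centre with the top view and work out the move.

```bash
python3 - <<'E'
from h import *
q=lambda u,v:ray("top",190+(u+.5)/3.3-.5,200+(v+.5)/3.3-.5,113)
A,B=q(170,205),q(203,250);m=(A+B)/2;e=A-B;th=np.arctan2(e[1],e[0]);n=np.array([-np.sin(th),np.cos(th),0])
print(A,B,np.linalg.norm(e),np.degrees(th)+90,"centre",m-30*n)
o=bot.get_obs();print(o["tool_pos"],o["tcp_rot"],o["time"])
E
```

```text
[455.20316077 194.41001361 113.        ] [415.54066935 164.83326684 113.        ] 49.476228388496516 126.71229027316492 centre [453.30582862 155.57221727 113.        ]
[516.3851269  -32.72133764 222.49093679] [-3.14155696e+00  4.29770758e-06  2.00039300e+00] 12.0667
```

```bash
python3 -m pendant '[[[-0.287,0.824,0],[0,0,0.229],1],[[-0.287,0.824,0],[0,0,0.229],1],[[-0.287,0.824,0],[0,0,0.229],1],[[-0.287,0.824,0],[0,0,0.229],1],[[-0.287,0.824,0],[0,0,0.229],1],[[-0.287,0.824,0],[0,0,0.229],1],[[-0.287,0.824,0],[0,0,0.229],1],[[-0.287,0.824,0],[0,0,0.229],1],[[0,0,0],[0,0,0],1],[[0,0,0],[0,0,0],1]]'
python3 -m pendant '[[[0,0,-0.5],[0,0,0],1],[[0,0,-0.5],[0,0,0],1],[[0,0,-0.5],[0,0,0],1],[[0,0,-0.5],[0,0,0],1],[[0,0,-0.5],[0,0,0],1],[[0,0,-0.5],[0,0,0],1],[[0,0,-0.4],[0,0,0],1],[[0,0,-0.3],[0,0,0],1],[[0,0,-0.2],[0,0,0],1],[[0,0,-0.2],[0,0,0],1]]'
```

```text
time: 12.9
tool_pos: [447.1, 168.3, 222.6]
tcp_rot: [3.141, -0.0, 2.226]
contact_force: [-0.1, -0.8, 0.3]
grip_width: 91.6
finger_force: 0.0
time: 13.73
tool_pos: [448.1, 166.2, 99.1]
tcp_rot: [3.141, 0.0, 2.222]
contact_force: [-0.4, 0.8, 0.0]
grip_width: 92.2
finger_force: 0.0
```

```bash
python3 -m pendant '[[[0,0,-0.1],[0,0,0],1],[[0,0,-0.1],[0,0,0],1],[[0,0,-0.1],[0,0,0],1],[[0,0,-0.1],[0,0,0],1],[[0,0,-0.1],[0,0,0],1],[[0,0,-0.1],[0,0,0],1],[[0,0,-0.05],[0,0,0],1],[[0,0,0],[0,0,0],1],[[0,0,0],[0,0,0],1],[[0,0,0],[0,0,0],1]]'
python3 -m pendant '[[[0,0,0],[0,0,0],0.5],[[0,0,0],[0,0,0],0.4],[[0,0,0],[0,0,0],0.3],[[0,0,0],[0,0,0],0.2],[[0,0,0],[0,0,0],0.1],[[0,0,0],[0,0,0],0],[[0,0,0],[0,0,0],-0.2],[[0,0,0],[0,0,0],-1],[[0,0,0],[0,0,0],-1],[[0,0,0],[0,0,0],-1]]'
```

```text
time: 14.57
tool_pos: [448.0, 166.4, 80.1]
tcp_rot: [3.141, 0.0, 2.223]
contact_force: [0.5, 0.4, 0.6]
grip_width: 91.2
finger_force: 0.0
time: 15.4
tool_pos: [447.9, 166.4, 79.9]
tcp_rot: [3.141, 0.0, 2.223]
contact_force: [1.5, 0.7, 0.5]
grip_width: 52.0
finger_force: 30.0
```

Gripped across the flats (52.0 mm, 30 N). Now the lift.

```bash
python3 -m pendant '[[[0,0,0.15],[0,0,0],-1],[[0,0,0.3],[0,0,0],-1],[[0,0,0.4],[0,0,0],-1],[[0,0,0.5],[0,0,0],-1],[[0,0,0.5],[0,0,0],-1],[[0,0,0.5],[0,0,0],-1],[[0,0,0.5],[0,0,0],-1],[[0,0,0.5],[0,0,0],-1],[[0,0,0.2],[0,0,0],-1],[[0,0,0],[0,0,0],-1]]'
python3 - <<'E'
from h import *
print(bot.get_obs()["contact_force"],bot.get_obs()["joint_positions"])
E
```

```text
time: 16.23
tool_pos: [448.6, 166.5, 188.2]
tcp_rot: [3.138, 0.002, 2.223]
contact_force: [-0.1, -0.3, -2.2]
grip_width: 51.5
finger_force: 30.0
[-0.08244307 -0.34106395 -2.18117359] [ 1.95081146e-01  2.80307424e-01  1.69224484e+00  3.53996934e-05
  1.16543519e+00 -4.56996950e-01]
```

```bash
python3 -m pendant '[[[0.08,-0.588,0],[0,0,-0.5],-1],[[0.08,-0.588,0],[0,0,-0.9],-1],[[0.08,-0.588,0],[0,0,-0.98],-1],[[0.08,-0.588,0],[0,0,-0.98],-1],[[0.08,-0.588,0],[0,0,-0.98],-1],[[0.08,-0.588,0],[0,0,-0.98],-1],[[0.08,-0.588,0],[0,0,-0.98],-1],[[0.08,-0.588,0],[0,0,-0.98],-1],[[0.08,-0.588,0],[0,0,-0.98],-1],[[0.08,-0.588,0],[0,0,-0.98],-1]]'
python3 -m pendant '[[[0.08,-0.588,0],[0,0,-0.98],-1],[[0.08,-0.588,0],[0,0,-0.98],-1],[[0.08,-0.588,0],[0,0,-0.98],-1],[[0.08,-0.588,0],[0,0,-0.98],-1],[[0.08,-0.588,0],[0,0,-0.98],-1],[[0.08,-0.588,0],[0,0,-0.98],-1],[[0.08,-0.588,0],[0,0,-0.98],-1],[[0.08,-0.588,0],[0,0,-0.98],-1],[[0.08,-0.588,0],[0,0,-0.98],-1],[[0.08,-0.588,0],[0,0,-0.98],-1]]'
python3 -m pendant '[[[0,0,-0.4],[0,0,-0.2],-1],[[0,0,-0.5],[0,0,0],-1],[[0,0,-0.5],[0,0,0],-1],[[0,0,-0.4],[0,0,0],-1],[[0,0,-0.3],[0,0,0],-1],[[0,0,0],[0,0,0],-1],[[0,0,0],[0,0,0],-1],[[0,0,0],[0,0,0],-1],[[0,0,0],[0,0,0],-1],[[0,0,0],[0,0,0],-1]]'
python3 - <<'E'
from h import *
t=bot.capture("top");s=bot.capture("side");cv2.imwrite("pics/top4.png",t);cv2.imwrite("pics/side4.png",s)
f=lambda i,k:cv2.resize(i,None,fx=k,fy=k,interpolation=cv2.INTER_CUBIC)
cv2.imwrite("pics/zoom5.png",np.hstack([f(t[180:280,335:400],6)[:600],f(s[140:240,300:365],6)[:600]]))
E
```

```text
time: 17.07
tool_pos: [471.3, -10.8, 185.5]
tcp_rot: [-3.14, 0.0, 1.108]
contact_force: [0.6, 0.2, -1.8]
grip_width: 52.0
finger_force: 30.0
time: 17.9
tool_pos: [495.3, -187.1, 185.3]
tcp_rot: [-3.141, 0.002, -0.068]
contact_force: [0.5, 0.4, -0.9]
grip_width: 51.8
finger_force: 30.0
time: 18.73
tool_pos: [496.2, -186.6, 124.2]
tcp_rot: [3.141, -0.001, -0.086]
contact_force: [-0.8, -0.5, -2.3]
grip_width: 51.6
finger_force: 30.0
```

View pics/zoom5.png

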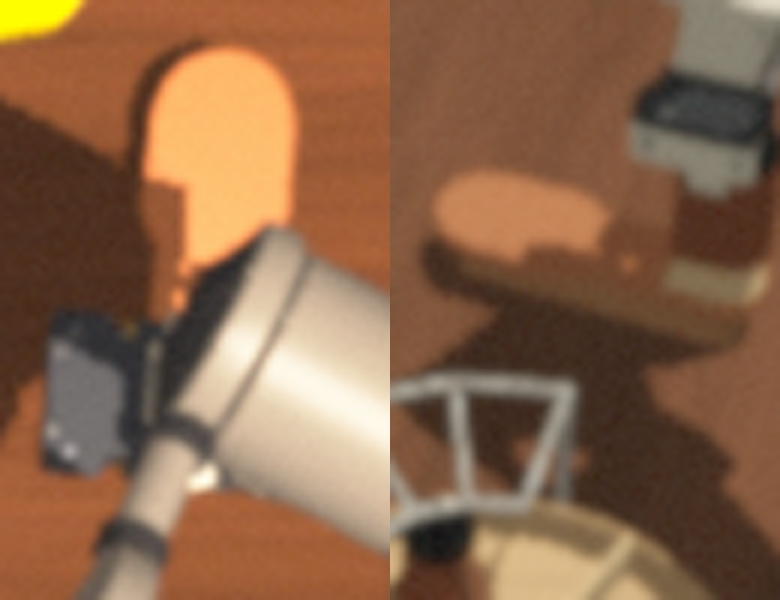

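The heel hangs about 25 mm above the patch. In the side crop the brown body spans x≈678–775 and the pale patch shows beneath it at y≈265–300. I'll measure the patch with masks in both views and compare the heel's silhouette in the side view.

```bash
python3 - <<'E'
from h import *
f=lambda i,k:cv2.resize(i,None,fx=k,fy=k,interpolation=cv2.INTER_CUBIC)
for n,(v0,v1,u0,u1),smax in(("top",(232,270,350,386),85),("side",(172,196,338,370),80)):
    g=f(cv2.imread(f"pics/{n}0.png")[v0:v1,u0:u1],8);h=cv2.cvtColor(g,cv2.COLOR_BGR2HSV)
    for sm in(smax-15,smax,smax+15):
        m=((h[...,1]<sm)&(h[...,2]>140)).astype(np.uint8)
        k=max(cv2.findContours(m,0,1)[0],key=cv2.contourArea)[:,0]
        w=np.array([ray(n,u0+(p[0]+.5)/8-.5,v0+(p[1]+.5)/8-.5,44)[:2] for p in k]).astype(np.float32)
        M=cv2.moments(w[:,None]);r=cv2.minAreaRect(w);c=np.array([M["m10"],M["m01"]])/M["m00"]
        print(n,sm,"centroid",c.round(1),"->centre",(c-2.5*np.array([.996,-.08])).round(1),"area",int(M["m00"]),"rect",np.round(r[0],1),np.round(r[1],1),round(r[2],1))
# held heel silhouette in side view rows
o=bot.get_obs();T=o["tool_pos"];y=o["tcp_rot"][2];ex=np.array([np.cos(y),np.sin(y),0]);ey=np.array([-np.sin(y),np.cos(y),0])
a=np.linspace(np.pi/2,1.5*np.pi,40);D=[(30,26),(30,-26)]+[(-4+26*np.cos(t),26*np.sin(t)) for t in a]
g=cv2.imread("pics/side4.png")
for z in(75,85,95,105):
    X=T*[1,1,0]-9*ex;q=np.array([proj("side",X+p[0]*ex+p[1]*ey+[0,0,z]) for p in D])
    print("z",z,"pred u",q[:,0].min(),q[:,0].max(),"near corner",q[0],"back",q[np.argmax(q[:,0])])
for v in(178,180,182,184): print(v,[(u,g[v,u].tolist()) for u in range(344,372)])
E
```

```text
top 70 centroid [ 490.9 -183.9] ->centre [ 488.4 -183.7] area 2476 rect [ 489.2 -183.4] [49.3 57.7] 83.8
top 85 centroid [ 491.2 -183.9] ->centre [ 488.7 -183.7] area 2662 rect [ 489.3 -183.5] [51.2 59.6] 83.4
top 100 centroid [ 491.5 -183.9] ->centre [ 489.  -183.7] area 2853 rect [ 489.5 -183.4] [52.7 61.8] 83.1Traceback (most recent call last):
  File "<stdin>", line 7, in <module>
ValueError: max() iterable argument is empty
```

```bash
python3 - <<'E'
from h import *
f=lambda i,k:cv2.resize(i,None,fx=k,fy=k,interpolation=cv2.INTER_CUBIC)
s=cv2.imread("pics/side0.png");hs=cv2.cvtColor(s,cv2.COLOR_BGR2HSV);print(hs[183:187,353].tolist(),hs[180,335])
n,(v0,v1,u0,u1)="side",(172,198,338,370)
g=f(s[v0:v1,u0:u1],8);h=cv2.cvtColor(g,cv2.COLOR_BGR2HSV)
for sm in(100,115,125):
    m=((h[...,1]<sm)&(h[...,2]>135)).astype(np.uint8)
    ks=cv2.findContours(m,0,1)[0]
    if not ks: continue
    k=max(ks,key=cv2.contourArea)[:,0]
    w=np.array([ray(n,u0+(p[0]+.5)/8-.5,v0+(p[1]+.5)/8-.5,44)[:2] for p in k]).astype(np.float32)
    M=cv2.moments(w[:,None]);r=cv2.minAreaRect(w);c=np.array([M["m10"],M["m01"]])/M["m00"]
    print(n,sm,"->centre",(c-2.5*np.array([.996,-.08])).round(1),"area",int(M["m00"]),"rect",np.round(r[0],1),np.round(r[1],1),round(r[2],1))
o=bot.get_obs();T=o["tool_pos"];y=o["tcp_rot"][2];ex=np.array([np.cos(y),np.sin(y),0]);ey=np.array([-np.sin(y),np.cos(y),0])
a=np.linspace(np.pi/2,1.5*np.pi,40);D=[(30,26),(30,-26)]+[(-4+26*np.cos(t),26*np.sin(t)) for t in a]
g=cv2.imread("pics/side4.png")
for z in(75,90,105):
    X=T*[1,1,0]-9*ex;q=np.array([proj("side",X+p[0]*ex+p[1]*ey+[0,0,z]) for p in D])
    print("z",z,"pred u",q[:,0].min(),q[:,0].max(),"near corner",q[0],"back",q[np.argmax(q[:,0])])
for v in(179,182): print(v,[(u,int(g[v,u,2]),int(g[v,u,0])) for u in range(343,374)])
print("col356",[(v,g[v,356].tolist()) for v in range(176,192)])
E
```

```text
[[19, 83, 219], [19, 82, 218], [19, 82, 218], [19, 82, 218]] [ 12 145 193]
side 100 ->centre [ 488.9 -183.9] area 2712 rect [ 489.3 -184.3] [54.4 58.6] 84.1
side 115 ->centre [ 488.9 -184.1] area 3425 rect [ 489.2 -184.1] [62.6 64. ] 82.9
side 125 ->centre [ 488.9 -184.4] area 3885 rect [ 488.7 -184.9] [67.4 68.4] 83.6
z 75 pred u 346.1347177652987 363.36727768630277 near corner [346.13471777 181.38364341] back [363.36727769 179.49523971]
z 90 pred u 346.40284957071344 363.752613687463 near corner [346.40284957 178.53749327] back [363.75261369 176.65159907]
z 105 pred u 346.6747202840756 364.14329343543494 near corner [346.67472028 175.6516556 ] back [364.14329344 173.76852351]
179 [(343, 114, 47), (344, 113, 46), (345, 111, 47), (346, 105, 43), (347, 90, 34), (348, 83, 31), (349, 84, 34), (350, 82, 31), (351, 81, 31), (352, 82, 33), (353, 82, 33), (354, 82, 32), (355, 84, 33), (356, 78, 28), (357, 82, 33), (358, 82, 34), (359, 83, 33), (360, 83, 31), (361, 81, 33), (362, 87, 33), (363, 102, 43), (364, 124, 57), (365, 132, 58), (366, 133, 59), (367, 132, 61), (368, 133, 62), (369, 13
[... 212 characters left out ...]
8), (352, 83, 30), (353, 80, 30), (354, 80, 30), (355, 81, 31), (356, 83, 31), (357, 82, 31), (358, 81, 31), (359, 82, 32), (360, 84, 32), (361, 91, 35), (362, 102, 45), (363, 120, 54), (364, 131, 60), (365, 135, 64), (366, 132, 61), (367, 132, 61), (368, 132, 60), (369, 132, 61), (370, 135, 63), (371, 135, 64), (372, 134, 63), (373, 131, 62)]
col356 [(176, [30, 46, 81]), (177, [33, 48, 81]), (178, [34, 47, 81]), (179, [28, 45, 78]), (180, [29, 44, 78]), (181, [31, 46, 81]), (182, [31, 47, 83]), (183, [35, 51, 85]), (184, [45, 65, 95]), (185, [65, 91, 115]), (186, [76, 105, 127]), (187, [82, 110, 131]), (188, [81, 110, 131]), (189, [78, 108, 131]), (190, [69, 98, 128]), (191, [53, 81, 120])]
```

Both views put the patch centre at (489,-184) with its axis at -6.5°. The silhouette puts the heel centre 8.2 mm behind the TCP. Small correction, then down.

```bash
python3 -m pendant '[[[0.03,0.057,0],[0,0,-0.225],-1],[[0,0,-0.1],[0,0,0],-1],[[0,0,-0.1],[0,0,0],-1],[[0,0,-0.1],[0,0,0],-1],[[0,0,-0.1],[0,0,0],-1],[[0,0,-0.1],[0,0,0],-1],[[0,0,-0.1],[0,0,0],-1],[[0,0,-0.1],[0,0,0],-1],[[0,0,0],[0,0,0],-1],[[0,0,0],[0,0,0],-1]]'
python3 -m pendant '[[[0,0,-0.05],[0,0,0],-1],[[0,0,-0.05],[0,0,0],-1],[[0,0,0],[0,0,0],-1],[[0,0,0],[0,0,0],-1],[[0,0,0],[0,0,0],-1],[[0,0,0],[0,0,0],-1],[[0,0,0],[0,0,0],-1],[[0,0,0],[0,0,0],-1],[[0,0,0],[0,0,0],-1],[[0,0,0],[0,0,0],-1]]'
```

```text
time: 19.67
tool_pos: [496.6, -184.7, 102.2]
tcp_rot: [-3.142, 0.0, -0.113]
contact_force: [-0.3, -0.1, -1.3]
grip_width: 51.8
finger_force: 30.0
time: 20.5
tool_pos: [496.7, -184.8, 99.5]
tcp_rot: [3.141, -0.0, -0.113]
contact_force: [0.1, -0.4, -0.7]
grip_width: 51.1
finger_force: 30.0
```

```bash
python3 -m pendant '[[[0,0,-0.04],[0,0,0],-1],[[0,0,0],[0,0,0],-1],[[0,0,0],[0,0,0],-1],[[0,0,0],[0,0,0],-1],[[0,0,0],[0,0,0],-1],[[0,0,0],[0,0,0],-1],[[0,0,0],[0,0,0],-1],[[0,0,0],[0,0,0],-1],[[0,0,0],[0,0,0],-1],[[0,0,0],[0,0,0],-1]]'
```

```text
time: 21.33
tool_pos: [497.0, -184.8, 99.0]
tcp_rot: [3.141, -0.001, -0.113]
contact_force: [-1.8, 1.2, 5.9]
grip_width: 51.8
finger_force: 30.0
```

Contact at 5.9 N, so the heel is seated. I open slowly, then rise and back away.

```bash
python3 -m pendant '[[[0,0,0],[0,0,0],0.2],[[0,0,0],[0,0,0],0.3],[[0,0,0],[0,0,0],0.5],[[0,0,0],[0,0,0],0.8],[[0,0,0],[0,0,0],1],[[0,0,0],[0,0,0],1],[[0,0,0],[0,0,0],1],[[0,0,0],[0,0,0],1],[[0,0,0],[0,0,0],1],[[0,0,0],[0,0,0],1]]'
python3 -m pendant '[[[0,0,0.3],[0,0,0],1],[[0,0,0.5],[0,0,0],1],[[0,0,0.7],[0,0,0],1],[[0,0,0.7],[0,0,0],1],[[0,0,0.7],[0,0,0],1],[[0,0,0.7],[0,0,0],1],[[-0.3,0.7,0],[0,0,0],1],[[-0.3,0.7,0],[0,0,0],1],[[-0.3,0.7,0],[0,0,0],1],[[-0.3,0.7,0],[0,0,0],1]]'
python3 -m pendant '[[[-0.3,0.7,0],[0,0,0],1],[[-0.3,0.7,0],[0,0,0],1],[[-0.3,0.7,0],[0,0,0],1],[[-0.3,0.7,0],[0,0,0],1],[[0,0.5,0],[0,0,0],1],[[0,0.5,0],[0,0,0],1],[[0,0,0],[0,0,0],1],[[0,0,0],[0,0,0],1],[[0,0,0],[0,0,0],1],[[0,0,0],[0,0,0],1]]'
python3 - <<'E'
from h import *
t=bot.capture("top");s=bot.capture("side");cv2.imwrite("pics/top5.png",t);cv2.imwrite("pics/side5.png",s)
f=lambda i,k:cv2.resize(i,None,fx=k,fy=k,interpolation=cv2.INTER_CUBIC)
cv2.imwrite("pics/zoom6.png",np.hstack([f(t[170:290,180:400],2.4)[:,:528],f(s[145:250,265:370],2.5)[:262].copy() if 0 else cv2.resize(s[145:300,265:385],(223,288))]))
c=np.array([488.9,-184]);ex=np.array([.9936,-.113]);ey=np.array([.113,.9936])
for n,im in(("top",t),("side",s)):
    p=proj(n,(*c,132)).astype(int);u0,v0=p-22
    g=f(im[v0:v0+44,u0:u0+44],8).astype(int);m=((g[...,2]<75)&(g[...,2]-g[...,0]<28)).astype(np.uint8)
    k=max(cv2.findContours(m,0,1)[0],key=cv2.contourArea)[:,0]
    w=np.array([ray(n,u0+(q[0]+.5)/8-.5,v0+(q[1]+.5)/8-.5,132)[:2] for q in k]).astype(np.float32)
    M=cv2.moments(w[:,None]);r=cv2.minAreaRect(w);cc=np.array([M["m10"],M["m01"]])/M["m00"]-2.5*ex
    print(n,"centre",cc.round(1),"area",int(M["m00"]),"rect",np.round(r[0],1),np.round(r[1],1),round(r[2],1))
E
```

```text
time: 22.17
tool_pos: [496.8, -184.7, 98.2]
tcp_rot: [3.142, -0.0, -0.113]
contact_force: [-0.5, -1.4, -0.7]
grip_width: 92.0
finger_force: 0.0
time: 23.0
tool_pos: [460.3, -100.0, 207.0]
tcp_rot: [3.141, -0.001, -0.113]
contact_force: [0.7, 0.4, 0.2]
grip_width: 91.8
finger_force: 0.0
time: 23.83
tool_pos: [424.9, 12.6, 206.4]
tcp_rot: [3.141, -0.0, -0.114]
contact_force: [-0.4, -0.3, -0.3]
grip_width: 91.8
finger_force: 0.0
top centre [ 506.6 -158.3] area 0 rect [ 509.3 -158.6] [0.4 2.9] 89.3
side centre [ 462.5 -130.5] area 6340 rect [ 464.9 -146.3] [ 89.8 142. ] 17.5
```

View pics/zoom6.png

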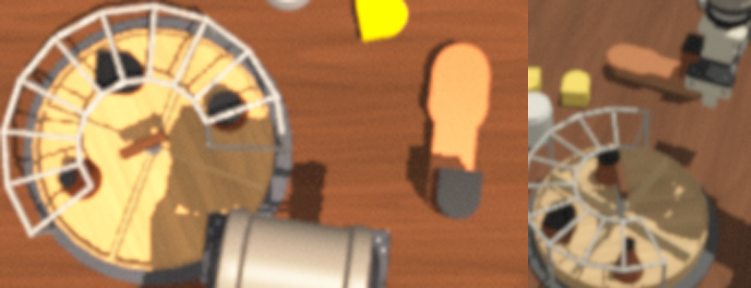

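The heel stands on the sole's round end (dark top at about (458,193) in the crop), and the three other heels are still upright in the tray. One last numeric check from the top view.

```bash
python3 - <<'E'
from h import *
im=cv2.imread("pics/top5.png");ex=np.array([.9936,-.113])
v0,v1,u0,u1=236,266,358,386
g=cv2.resize(im[v0:v1,u0:u1],None,fx=8,fy=8,interpolation=cv2.INTER_CUBIC).astype(int)
print(im[250,371])
for d in(20,30,40):
    m=((abs(g[...,2]-g[...,0])<d)&(g[...,2]<150)).astype(np.uint8)
    k=max(cv2.findContours(m,0,1)[0],key=cv2.contourArea)[:,0]
    w=np.array([ray("top",u0+(q[0]+.5)/8-.5,v0+(q[1]+.5)/8-.5,132)[:2] for q in k]).astype(np.float32)
    M=cv2.moments(w[:,None]);r=cv2.minAreaRect(w);cc=np.array([M["m10"],M["m01"]])/M["m00"]-2.5*ex
    print("centre",cc.round(1),"area",int(M["m00"]),"rect",np.round(r[0],1),np.round(r[1],1),round(r[2],1))
E
```

```text
[86 93 99]
centre [ 486.8 -181.8] area 2314 rect [ 487.4 -182. ] [50.4 53.4] 82.5
centre [ 486.8 -181.6] area 2557 rect [ 487.4 -181.7] [52.4 55.8] 83.0
centre [ 486.9 -181.3] area 2746 rect [ 487.5 -181.2] [55.  57.4] 82.9
```

```bash
python3 -c "
from plant import bot;print(bot.close_job())"
```

```text
the job is handed in; nothing more can be done
None
```

I turned the tall block heel to the gap, lifted it out there, stood it on the heel patch with its round back at the sole's round end, and handed the job in (verdict not shown); my last top-view check put it about 3 mm off the patch centre, and the other three heels looked upright in the tray.

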